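# Spin coater chuck change-over

## Task

Change the spin coater over to its widest chuck: seat that one fully on the coater's spindle, and put the two other chucks back, fully seated, on their own stands - the narrowest chuck on the stand with the narrowest foot, the middle chuck on the stand with the middle foot. At the start every chuck sits in another's place and only the widest stand is free to park one on the way; keep the chucks off the bench top. Leave the wafer dish, the bottle and the tweezers where they are.

Things in the scene. Friction and masses are not known exactly. Their poses are not given: they have to be found in the camera images.
- chuck_small: Vacuum chuck, the narrowest of three: black plastic disc 32 mm across, 10 mm thick, grooved face, on a hub 24 mm across and 20 mm high (about 40 g). The hub's bore, 15 mm wide, 20 mm deep, open below, drops over a 9 mm shaft. Origin: centre of the hub's underside, z up; the disc lies 20 to 30 mm above it. Starts seated upright in another's place. Grip across the disc's rim from above.
- chuck_medium: Vacuum chuck, the middle one of three: black plastic disc 48 mm across, 10 mm thick, grooved face, on a hub 24 mm across and 20 mm high (about 70 g). The hub's bore, 15 mm wide, 20 mm deep, open below, drops over a 9 mm shaft. Origin: centre of the hub's underside, z up; the disc lies 20 to 30 mm above it. Starts seated upright in another's place. Grip across the disc's rim from above.
- chuck_large: Vacuum chuck, the widest of three: black plastic disc 64 mm across, 10 mm thick, grooved face, on a hub 24 mm across and 20 mm high (about 110 g). The hub's bore, 15 mm wide, 20 mm deep, open below, drops over a 9 mm shaft. Origin: centre of the hub's underside, z up; the disc lies 20 to 30 mm above it. Starts seated upright in another's place. Grip across the disc's rim from above.
- stand_small: Stand of the narrowest chuck, fixed: round grey foot 72 mm across (the narrowest of the three; 40 mm wider than its chuck), 12 mm high, with a column to a 28 mm shoulder, the seat, 45 mm above the bench. A 9 mm shaft stands 17 mm out of the seat, its last 8 mm a cone. Any chuck fits. Origin: on the axis at bench level, z up; a seated chuck's origin is 45 mm above it.
- stand_medium: Stand of the middle chuck, fixed: round grey foot 88 mm across (the middle of the three; 40 mm wider than its chuck), 12 mm high, with a column to a 28 mm shoulder, the seat, 45 mm above the bench. A 9 mm shaft stands 17 mm out of the seat, its last 8 mm a cone. Any chuck fits. Origin: on the axis at bench level, z up; a seated chuck's origin is 45 mm above it.
- stand_large: Stand of the widest chuck, fixed: round grey foot 104 mm across (the widest of the three; 40 mm wider than its chuck), 12 mm high, with a column to a 28 mm shoulder, the seat, 45 mm above the bench. A 9 mm shaft stands 17 mm out of the seat, its last 8 mm a cone. Any chuck fits. Origin: on the axis at bench level, z up; a seated chuck's origin is 45 mm above it.
- coater: Spin coater, fixed: white housing 280 (x) by 225 (y) by 120 mm high, panel on its -x side, open bowl 172 mm across, 60 mm deep in its top. Mid-bowl stands the spindle: a 28 mm shoulder, the seat, 85 mm above the bench, and a 9 mm shaft 17 mm out of it, its last 8 mm a cone. Origin: on the spindle's axis at bench level, z up (housing from 160 mm on -x to 120 mm on +x); a seated chuck's origin is 85 mm above it.
- wafer_dish: Bystander: clear round dish 114 mm across and 12 mm high on the bench with a patterned dark wafer in it. Origin: centre of its underside.
- resist_bottle: Bystander: closed amber glass bottle with a black cap, 52 mm across, 100 mm high, standing on the bench. Origin: centre of its underside.
- tweezers: Bystander: steel wafer tweezers with white tips, about 126 mm long, 15 mm wide, 8 mm high, lying on the bench. Origin: on the bench side, near the middle; x towards the tips.
Things that resemble listed ones, but are neither listed nor needed, are in the scene too. Leave any green look-alike of the chuck_large alone. Leave any purple look-alike of the chuck_medium alone.

How it is judged:
At the end, for the whole second after the job is handed in: The widest chuck is seated on the coater's spindle, the narrowest on the stand with the narrowest foot and the middle one on the stand with the middle foot: each within 8 mm of the axis, within 4 mm of its seat's height, upright within 0.08 rad, released and at rest (horizontal distance between chuck_large and coater below 0.008 m and z of chuck_large in the frame of coater between 0.081 and 0.089 m and angle between each of chuck_large, chuck_small, chuck_medium's own z axis and vertical below 0.08 rad and linear speed of each of chuck_large, chuck_small, chuck_medium below 0.02 m/s and angular speed of each of chuck_large, chuck_small, chuck_medium below 0.2 rad/s and horizontal distance between chuck_small and stand_small below 0.008 m and z of chuck_small in the frame of stand_small between 0.041 and 0.049 m and horizontal distance between chuck_medium and stand_medium below 0.008 m and z of chuck_medium in the frame of stand_medium between 0.041 and 0.049 m); the robot touches nothing.
It fails at once if a chuck touches down on the bench top (height (world z) of any of chuck_small, chuck_medium, chuck_large below 0.036 m).
It fails at once if the wafer dish pushed away (more than 20 mm) or tipped over (distance of wafer_dish from where it was at the start of the episode above 0.02 m or angle between wafer_dish's own z axis and vertical above 0.5 rad).
It fails at once if the bottle pushed away (more than 20 mm) or tipped over (distance of resist_bottle from where it was at the start of the episode above 0.02 m or angle between resist_bottle's own z axis and vertical above 0.5 rad).
It fails at once if the tweezers pushed away (more than 20 mm) or tipped over (distance of tweezers from where it was at the start of the episode above 0.02 m or angle between tweezers's own z axis and vertical above 0.5 rad).
It also fails if it takes over 106 s, if anything falls off the work surface, if the arm or the gripper's body presses on something with over 40 N, if the wrist force passes 120 N, or if a joint passes its speed limit or range.

## Robot

A 7-joint arm with a two-finger parallel gripper is mounted at the origin on the work surface. World frame = base frame: x ahead of the robot, y to its left, z up, the work surface at z = 0. Lengths are in m, angles in rad, forces in N, time in s.
With the tool pointing down it reaches from about 0.4 to 0.85 m from the base axis. Payload 10.4 kg.
Tool frame: the origin (TCP) lies at the very end of the fingers, on their centre line; the grasp point (between the pads) lies 19 mm behind it; z points along the fingers, y is the direction in which the jaws open and shut (so a half turn about z gives the same grasp; the last joint's range is limited). The gripper opens to 87 mm and grips with 3 to 60 N. Pads are 19 mm wide; open, the fingers measure 117 mm over their backs; the gripper's body (75 mm by 190 mm) begins 51 mm behind the grasp point.
Start: joints at [-1.189, 0.332, -0.065, 1.46, 0.022, 1.35, -0.088], TCP at [0.246, 0.575, 0.223] pointing down, gripper open.
Joint ranges: [-2.6, 2.6], [-0.5, 2.12], [-1.47, 1.34], [0.16, 2.42], [-1.27, 4.41], [0.06, 2.06], [-2.6, 2.6]. Speed limits (rad/s): [2.22, 2.22, 2.79, 2.79, 3.14, 3.14, 3.14].

## Interface

Orientations are given as a unit quaternion [x, y, z, w].
In Python, from bench import r gives the robot as it stands.
- The arm moves only by the shell command python3 -m crank 'ROWS' [FORCE]. ROWS is JSON, a list of rows, each a list of 3 entries, a list of its own where there are three numbers: the opening, from -1 (shut) to 1 (fully open), so that 0 is half open, then the shift along the tool's x, y, z in mm, then the turn about the tool's z in degrees. A call has 1 to 12 rows; each row is the pose to reach, as a shift and turn from the pose commanded when the call began, along the tool's axes at that moment; what a row does not reach only later rows make up. A row lasts 1/12 s, in which the tool goes at most 41.7 mm and 7.16 degrees, less where a joint would pass 70% of its speed; a pose out of reach is approached as far as the arm can. A call with a gripper value outside its range is refused whole. The fingers move at their own pace and stop on an object; FORCE is the grip in N (left out, the last holds). Time passes only in rows, so rows that repeat a pose let the fingers close. It gives the time, the measured TCP pose, the force and the opening at its end, in the units of the state.
- r.read_state(): the state, without advancing time (a new reading comes with each control period).
- r.camera(name): name is "side" or "top" or "wrist"; returns a dict with "pixels" (480x640x3 uint8, red, green, blue), "fov_y" (degrees; the focal length in pixels is half the picture's height over the tangent of half this angle, whatever the lens; pixels are square), "cx", "cy" (the principal point, pixels), "cam_to_world" (4x4, takes a point from camera to world coordinates). Camera axes: x right, y down, z forward; pixel columns grow to the right and rows downward; lengths in m; the calibration is good to about 2 mm. The wrist camera is an equidistant fisheye: a pixel r from the principal point sees the ray r / f radians off the axis. A picture is of the moment at which its call begins. There is no depth.
- r.close_job(): hands the job in, once; it reports no verdict.
The state is a dict: "time": time; "joint_positions": joint angles; "joint_vel": joint speeds; "joint_torque": joint torques, N m; "ee_pos": TCP position; "eef_rot": TCP orientation; "ft_force": force on the tool from outside, world axes, zero at the start; "torque": the same for the moment, N m; "width": finger opening in m.
Only numpy, scipy, OpenCV 4.12 (cv2) and the standard library are available. Lean on these libraries where they do the work, as an engineer would, in place of code of your own. Each camera call takes 0.05 s, during which the arm holds its last target.

## Working session

There is one attempt and no reset: what is moved stays moved. The work goes in short steps, Python scripts to look and compute and a shell command to move; the robot and the scene stay as the last step left them, time stands still between calls to the robot, and variables do not carry over. Pictures are saved under pics/ and viewed, and the job is handed in when it is done.

```bash
ls; mkdir -p pics
python3 - <<'E'
from bench import r
import cv2,pickle
s=r.read_state();print(s)
for n in ["top","side","wrist"]:
    c=r.camera(n);pickle.dump(c,open(f"pics/{n}0.pkl","wb"));cv2.imwrite(f"pics/{n}0.png",c["pixels"][:,:,::-1])
    print(n,c["fov_y"],c["cx"],c["cy"],c["cam_to_world"])
E
```

```text
pics
{'time': 0.0, 'joint_positions': array([-1.18860579,  0.33288598, -0.06470297,  1.46096824,  0.02162658,
        1.3498943 , -0.08850377]), 'joint_vel': array([ 2.15781849e-05,  8.10722498e-04,  3.28871182e-04,  4.15956904e-04,
        9.24205856e-04, -9.58927475e-04,  9.15495997e-04]), 'joint_torque': array([-1.73643716e-04, -6.23262691e+01,  2.43955327e-02, -3.89893842e+01,
       -6.13750750e-02,  3.98726016e-02,  1.40247043e-04]), 'ee_pos': array([0.24599727, 0.57411869, 0.22173229]), 'eef_rot': array([ 2.01003275e-01,  9.79590297e-01, -7.22738800e-04, -1.00725724e-04]), 'ft_force': array([-0.36078842,  0.86341953,  0.52465713]), 'torque': array([-0.03386531,  0.01321122,  0.0054522 ]), 'width': 0.08668892057400704}
top 52.14955775177689 320.9272797364079 228.88970630832205 [[ 0.0264923  -0.99223762  0.12150166  0.47494353]
 [-0.9994826  -0.02407378  0.02133049 -0.05428379]
 [-0.01823991 -0.12200389 -0.99236201  0.94908568]
 [ 0.          0.          0.          1.        ]]
side 57.59243989529231 323.04827976829716 242.90358155396694 [[ 0.76716835 -0.33899416  0.54455089  0.08165798]
 [-0.64134638 -0.39042696  0.6604859  -0.63718207]
 [-0.01129351 -0.85594962 -0.51693588  0.55393895]
 [ 0.          0.          0.          1.        ]]
wrist 65.70646984690485 325.3832538104269 239.62430644568255 [[ 3.95254740e-01  8.91106151e-01  2.22942858e-01  1.85124575e-01]
 [ 9.18571459e-01 -3.83328745e-01 -9.63615519e-02  6.00779368e-01]
 [-4.07965649e-04  2.42876306e-01 -9.70057180e-01  3.84094034e-01]
 [ 0.00000000e+00  0.00000000e+00  0.00000000e+00  1.00000000e+00]]
```

View pics/top0.png

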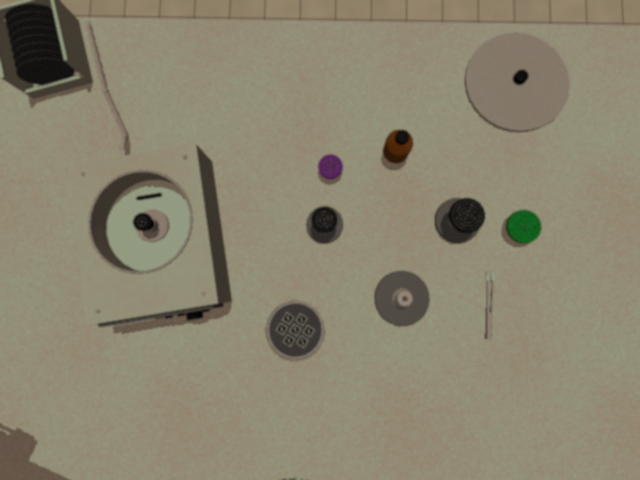

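View pics/side0.png

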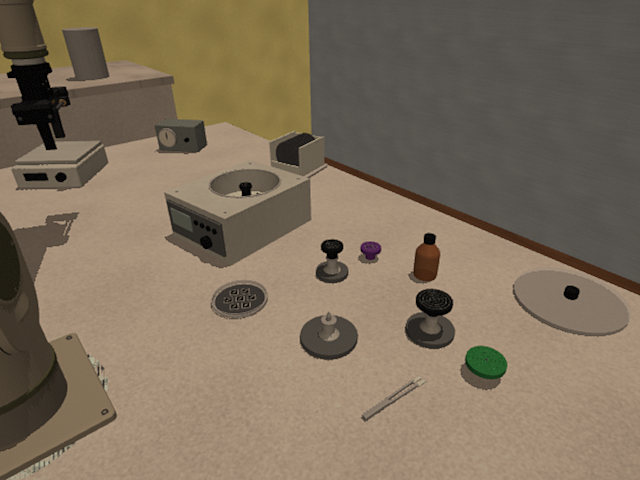

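View pics/wrist0.png

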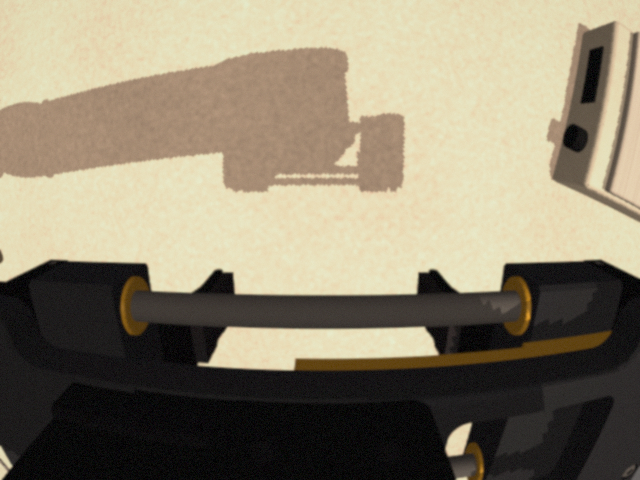

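The top view shows a narrow disc in the coater bowl (145,222), a disc on a narrow foot (324,220), a wide disc on a mid foot (465,215), and a bare wide foot (402,298). Look-alikes are purple (330,167) and green (523,227), both on the bench. Now I'll measure.

```bash
cat > h.py <<'E'
import numpy as np,cv2,pickle
def load(n): return pickle.load(open(f"pics/{n}.pkl","rb"))
def foc(c): return c["pixels"].shape[0]/2/np.tan(np.radians(c["fov_y"]/2))
def ray(c,u,v):
    f=foc(c);d=np.array([(u-c["cx"])/f,(v-c["cy"])/f,1.]);M=np.array(c["cam_to_world"]);return M[:3,3],M[:3,:3]@d
def onz(c,u,v,z):
    o,d=ray(c,u,v);return o+d*(z-o[2])/d[2]
def proj(c,p):
    M=np.array(c["cam_to_world"]);q=M[:3,:3].T@(np.array(p)-M[:3,3]);return q[:2]/q[2]*foc(c)+[c["cx"],c["cy"]]
def diskfit(c,mask,z):
    # largest contour -> plane z -> circle
    cs,_=cv2.findContours(mask.astype(np.uint8),cv2.RETR_EXTERNAL,cv2.CHAIN_APPROX_NONE)
    k=max(cs,key=cv2.contourArea)[:,0,:]
    h=cv2.convexHull(k)[:,0,:]
    P=np.array([onz(c,u,v,z)[:2] for u,v in h])
    (x,y),R=cv2.minEnclosingCircle((P*1000).astype(np.float32))
    return x,y,R,k
E
python3 - <<'E'
from h import *
c=load("top0");im=c["pixels"]
for n,(u0,v0,u1,v1) in dict(a=(110,190,190,260),b=(290,190,360,255),d=(425,185,500,255),e=(365,260,440,335)).items():
    cr=cv2.resize(im[v0:v1,u0:u1,::-1],(400,350),interpolation=cv2.INTER_CUBIC);cv2.imwrite(f"pics/c_{n}.png",cr)
A=[cv2.imread(f"pics/c_{n}.png") for n in "abde"]
cv2.imwrite("pics/crops.png",np.vstack([np.hstack(A[:2]),np.hstack(A[2:])])[:600] if 0 else cv2.resize(np.vstack([np.hstack(A[:2]),np.hstack(A[2:])]),(680,595)))
E
```

```text
(no output)
```

View pics/crops.png

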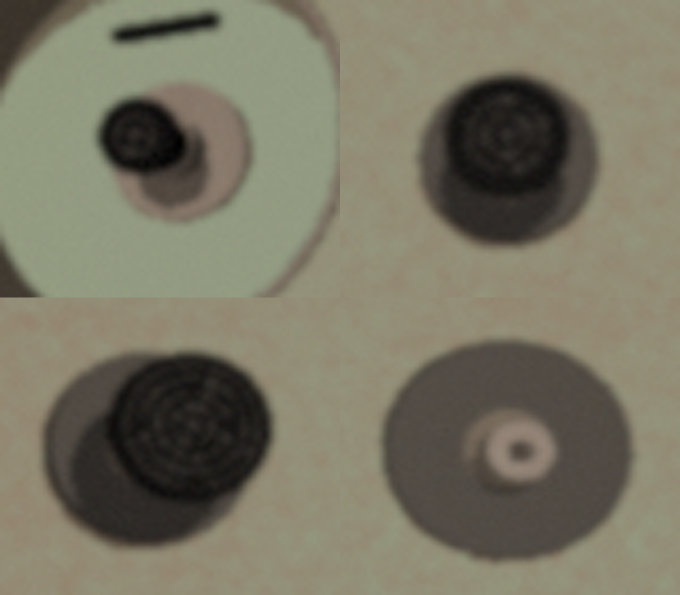

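Crops show narrow disc in the bowl (top left), mid disc on the narrow foot (top right), wide disc on the mid foot (bottom left), and the bare wide foot (bottom right). All three discs are black with ring grooves; the purple and green items are excluded by colour.

```bash
cat > meas.py <<'E'
from h import *
c=load("top0");im=c["pixels"]
def circ(box,th,z,open_=0):
    u0,v0,u1,v1=box
    g=cv2.GaussianBlur(im,(0,0),.6).max(2)
    m=np.zeros(g.shape,np.uint8);m[v0:v1,u0:u1]=(g[v0:v1,u0:u1]<th)
    m=cv2.morphologyEx(m,cv2.MORPH_CLOSE,np.ones((5,5),np.uint8))
    if open_: m=cv2.morphologyEx(m,cv2.MORPH_OPEN,cv2.getStructuringElement(cv2.MORPH_ELLIPSE,(open_,open_)))
    x,y,R,k=diskfit(c,m,z); 
    mm=cv2.moments(k.reshape(-1,1,2)); u,v=mm['m10']/mm['m00'],mm['m01']/mm['m00']
    return np.round([x,y,R,u,v],1),np.round(onz(c,u,v,z)*1000,1),mm['m00']
for th in (35,42,48,55):
  print(th)
  print(" small",*circ((110,190,190,260),th,.115,13))
  print(" med",*circ((290,190,360,255),th,.075,11))
  print(" large",*circ((425,185,500,255),th,.075,19))
for th in (100,110,120):
  print(th)
  for n,b in dict(fs=(290,190,360,255),fm=(425,185,500,255),fl=(365,260,440,335)).items(): print(n,*circ(b,th,.012,3))
E
python3 meas.py
```

```text
35
 small [581.6 271.4  15.1 143.  222. ] [581.6 271.4 115. ] 175.0
 med [597.7 -39.7  22.2 321.5 221.9] [594.6 -36.2  75. ] 306.5
 large [ 611.6 -294.4   30.2  465.2  216. ] [ 611.4 -293.4   75. ] 778.0
42
 small [581.6 270.6  15.9 143.3 222. ] [581.6 270.9 115. ] 192.5
 med [597.7 -39.7  23.6 323.7 220.3] [597.7 -40.1  75. ] 468.5
 large [ 610.7 -294.9   31.9  465.6  216. ] [ 611.4 -294.    75. ] 858.0
48
 small [582.5 270.6  16.3 143.2 222. ] [581.7 271.1 115. ] 209.0
 med [591.1 -40.7  29.5 323.4 223.2] [592.3 -39.7  75. ] 617.5
 large [ 604.2 -286.8   42.2  462.4  219.5] [ 605.  -288.4   75. ] 1188.5
55
 small [581.6 269.7  17.4 143.6 222.3] [581.1 270.4 115. ] 224.0
 med [591.  -39.   31.  323.5 223.9] [591.1 -39.9  75. ] 671.5
 large [ 602.6 -288.5   43.4  461.9  220. ] [ 604.2 -287.5   75. ] 1273.5
100
fs [598.5 -39.9  36.4 324.2 224.6] [598.2 -40.2  12. ] 995.5
fm [ 612.9 -301.4   50.1  459.   219.5] [ 614.3 -298.7   12. ] 1738.5
fl [ 461.9 -189.4   51.2  401.3  298.2] [ 461.7 -189.3   12. ] 2243.5
110
fs [598.5 -38.9  37.  324.2 224.5] [598.3 -40.2  12. ] 1035.0
fm [ 615.4 -299.8   50.7  458.8  219.5] [ 614.3 -298.4   12. ] 1786.5
fl [ 462.2 -189.    51.9  401.3  298.1] [ 461.9 -189.2   12. ] 2311.0
120
fs [598.1 -40.4  37.5 324.1 224.6] [598.2 -40.1  12. ] 1078.5
fm [ 613.4 -300.8   51.5  458.9  219.5] [ 614.3 -298.5   12. ] 1844.5
fl [ 462.3 -189.2   52.7  401.3  298.1] [ 461.8 -189.2   12. ] 2386.5
```

```bash
cat > meas2.py <<'E'
from h import *
from scipy.optimize import least_squares
c=load("top0");im=c["pixels"]
g=cv2.GaussianBlur(im,(0,0),.6).max(2)
m=np.zeros(g.shape,np.uint8);m[185:255,425:500]=g[185:255,425:500]<110
k=max(cv2.findContours(m,0,1)[0],key=cv2.contourArea)[:,0,:]
P=np.array([onz(c,u,v,.012)[:2]*1000 for u,v in k])
D=np.array([np.hypot(*(onz(c,u,v,.075)[:2]*1000-[611.3,-294])) for u,v in k])
P=P[(D>38)]
f=least_squares(lambda p:np.hypot(P[:,0]-p[0],P[:,1]-p[1])-p[2],[612,-295,44],loss='soft_l1')
print("medium foot",f.x,len(P))
s=load("side0");o=s["pixels"][:,:,::-1].copy()
T=np.linspace(0,2*np.pi,60)
for (x,y,z,R) in [(.5815,.271,.115,.016),(.598,-.040,.075,.024),(.6115,-.294,.075,.032),(.462,-.1892,.012,.052),(.598,-.04,.012,.036),(f.x[0]/1e3,f.x[1]/1e3,.012,.044)]:
    q=np.array([proj(s,(x+R*np.cos(t),y+R*np.sin(t),z)) for t in T])
    cv2.polylines(o,[np.round(q*16).astype(int)],True,(0,0,255),1,cv2.LINE_AA,4)
cv2.imwrite("pics/sideov.png",cv2.resize(o[160:370,220:480],(780,590),interpolation=cv2.INTER_CUBIC))
E
python3 meas2.py
```

```text
medium foot [ 611.6991746  -293.75071589   43.02947439] 78
```

View pics/sideov.png

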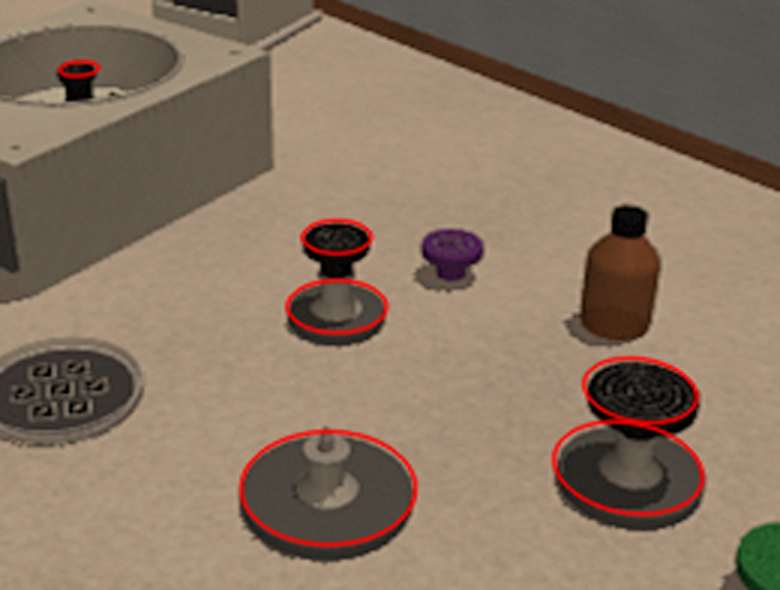

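The overlay in the side view agrees with the top-view positions to about 1 px. Coater spindle is at (581.6,271), small stand (598,-40), medium stand (611.5,-294) and large stand (462,-189). The order will be small to the large stand, large to the coater, medium to the medium stand, then small to the small stand.

```bash
cat > go.py <<'E'
import sys,numpy as np
from bench import r
from scipy.spatial.transform import Rotation as Ro
s=r.read_state();R=Ro.from_quat(s["eef_rot"]).as_matrix();p=s["ee_pos"]
t=np.array([float(a) for a in sys.argv[1:4]])
yaw=np.degrees(np.arctan2(-R[1,0],-R[0,0]))
print("pos",np.round(p*1000,1),"shift",np.round(R.T@(t-p*1000),1),"turn needed",round(yaw,2),"w",round(s["width"]*1000,1),"F",np.round(s["ft_force"],1),"t",s["time"],"tilt",np.round(R[:2,2],4),"q",np.round(s["joint_positions"],2))
E
python3 go.py 581.6 271 210
```

```text
pos [246.  574.2 222. ] shift [-427.9 -146.6   12.1] turn needed -23.19 w 87.0 F [ 0.9 -1.2  0.5] t 0.15 tilt [-0.0004 -0.001 ] q [-1.19  0.33 -0.06  1.46  0.02  1.35 -0.09]
```

```bash
python3 -m crank '[[1,[-39,-13,0],-3],[1,[-78,-26,0],-6],[1,[-117,-40,0],-9],[1,[-156,-53,0],-12],[1,[-195,-66,0],-15],[1,[-234,-80,0],-18],[1,[-273,-93,0],-21],[1,[-312,-106,0],-23.2],[1,[-351,-120,4],-23.2],[1,[-390,-133,8],-23.2],[1,[-428,-147,12],-23.2],[1,[-428,-147,12],-23.2]]'; python3 go.py 581.6 271 91
```

```text
time: 1.15
ee_pos: [0.5871, 0.2613, 0.2091]
eef_rot: [0.005, 1.0, -0.003, 0.001]
ft_force: [0.7, -1.9, -1.1]
width: 0.0872
pos [587.1 261.3 209.1] shift [  5.7  10.2 118.1] turn needed -0.62 w 87.2 F [ 0.7 -1.9 -1.1] t 1.15 tilt [ 0.0012 -0.0053] q [-0.6   0.38  0.14  1.44 -0.05  1.33  1.1 ]
```

```bash
python3 -m crank '[[1,[0,0,0],0],[1,[0,0,0],0],[1,[0,0,0],0]]'
python3 - <<'E'
from bench import r
import cv2,pickle
c=r.camera("wrist");pickle.dump(c,open("pics/w1.pkl","wb"));cv2.imwrite("pics/w1.png",c["pixels"][:,:,::-1])
E
python3 go.py 581.6 271 91
```

```text
time: 1.4
ee_pos: [0.5807, 0.2723, 0.2105]
eef_rot: [-0.001, 1.0, 0.0, -0.0]
ft_force: [-0.2, 0.8, -0.3]
width: 0.087
pos [580.7 272.4 210.6] shift [ -1.   -1.5 119.6] turn needed 0.15 w 87.1 F [ 0.1 -0.4 -0.2] t 1.45 tilt [-0.0003  0.0008] q [-0.61  0.37  0.13  1.44 -0.05  1.33  1.1 ]
```

View pics/w1.png

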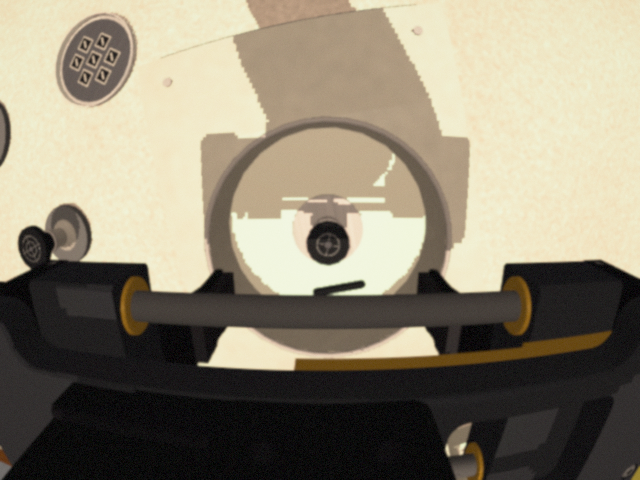

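The wrist view shows the narrow disc at about (327,243), centred in the bowl. I'll check its position with the fisheye model.

```bash
cat >> h.py <<'E'
def fonz(c,u,v,z):
    f=foc(c);x,y=u-c["cx"],v-c["cy"];rr=np.hypot(x,y);th=rr/f
    d=np.array([np.sin(th)*x/max(rr,1e-9),np.sin(th)*y/max(rr,1e-9),np.cos(th)]);M=np.array(c["cam_to_world"]);d=M[:3,:3]@d;o=M[:3,3]
    return o+d*(z-o[2])/d[2]
def wdisc(c,box,th,z,close=5):
    u0,v0,u1,v1=box;g=c["pixels"].max(2);m=np.zeros(g.shape,np.uint8);m[v0:v1,u0:u1]=g[v0:v1,u0:u1]<th
    m=cv2.morphologyEx(m,cv2.MORPH_CLOSE,np.ones((close,close),np.uint8))
    k=max(cv2.findContours(m,0,1)[0],key=cv2.contourArea)[:,0,:]
    P=np.array([fonz(c,u,v,z)[:2]*1000 for u,v in cv2.convexHull(k)[:,0,:]],np.float32)
    return cv2.minEnclosingCircle(P),k.min(0),k.max(0)
E
python3 - <<'E'
from h import *
c=load("w1")
for th in(40,60,80):print(wdisc(c,(295,210,360,275),th,.115))
E
```

```text
(((579.7986450195312, 274.93511962890625), 13.969532012939453), array([309, 222], dtype=int32), array([346, 250], dtype=int32))
(((581.2381591796875, 274.4839172363281), 15.312305450439453), array([308, 222], dtype=int32), array([347, 263], dtype=int32))
(((581.0857543945312, 274.2794189453125), 15.670169830322266), array([308, 221], dtype=int32), array([347, 263], dtype=int32))
```

Wrist gives (581,274) against the top view's (581.6,271), so I'll use about (581,272.5), which is where the tool is now. Descending with fingers partly open.

```bash
python3 -m crank '[[1,[0,0,30],0],[1,[0,0,60],0],[1,[0,0,85],0],[1,[0,0,105],0],[1,[0,0,119],0],[1,[0,0,119],0],[1,[0,0,119],0],[-1,[0,0,119],0],[-1,[0,0,119],0],[-1,[0,0,119],0],[-1,[0,0,119],0],[-1,[0,0,119],0]]' 25; python3 go.py 581.6 271 91;python3 -m crank '[[-1,[0,0,0],0],[-1,[0,0,0],0],[-1,[0,0,0],0],[-1,[0,0,0],0]]'; python3 go.py 581.6 271 91
```

```text
time: 2.45
ee_pos: [0.5819, 0.271, 0.0921]
eef_rot: [-0.0, 1.0, 0.0, 0.0]
ft_force: [0.4, 0.4, 0.1]
width: 0.0616
pos [581.9 271.   92.1] shift [0.3 0.  1.1] turn needed 0.01 w 61.6 F [0.4 0.4 0.1] t 2.45 tilt [0.0007 0.0005] q [-0.6   0.46  0.12  1.57 -0.06  1.11  1.11]
time: 2.78
ee_pos: [0.5816, 0.2709, 0.0916]
eef_rot: [-0.0, 1.0, 0.0, 0.0]
ft_force: [0.0, 0.3, -1.1]
width: 0.0348
pos [581.6 270.9  91.6] shift [0.  0.1 0.6] turn needed 0.01 w 34.8 F [ 0.   0.3 -1.1] t 2.7833 tilt [0.     0.0002] q [-0.6   0.46  0.12  1.57 -0.06  1.11  1.11]
```

```bash
python3 -m crank '[[-1,[0,0,0],0],[-1,[0,0,0],0],[-1,[0,0,0],0],[-1,[0,0,-8],0],[-1,[0,0,-18],0],[-1,[0,0,-30],0],[-1,[0,0,-60],0],[-1,[0,0,-90],0],[-1,[0,0,-100],0],[-1,[0,0,-100],0]]'
python3 - <<'E'
from bench import r
import cv2,pickle
c=r.camera("wrist");pickle.dump(c,open("pics/w2.pkl","wb"));cv2.imwrite("pics/w2.png",c["pixels"][:,:,::-1])
c=r.camera("side");pickle.dump(c,open("pics/s2.pkl","wb"));cv2.imwrite("pics/s2.png",cv2.resize(c["pixels"][80:290,100:380,::-1],None,fx=2.5,fy=2.5))
E
python3 go.py 462 -189 190
```

```text
time: 3.62
ee_pos: [0.5835, 0.2714, 0.1965]
eef_rot: [0.0, 1.0, 0.002, 0.003]
ft_force: [0.5, 0.4, -1.2]
width: 0.0306
pos [581.7 270.7 191.9] shift [ 119.7 -459.7    1.7] turn needed -0.0 w 31.0 F [ 0.3 -0.2 -1. ] t 3.7167 tilt [0.0006 0.0003] q [-0.6   0.38  0.13  1.46 -0.05  1.3   1.1 ]
```

View pics/w2.png

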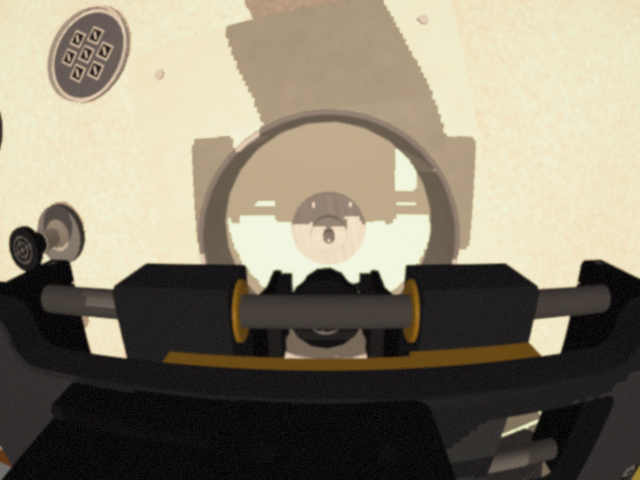

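View pics/s2.png

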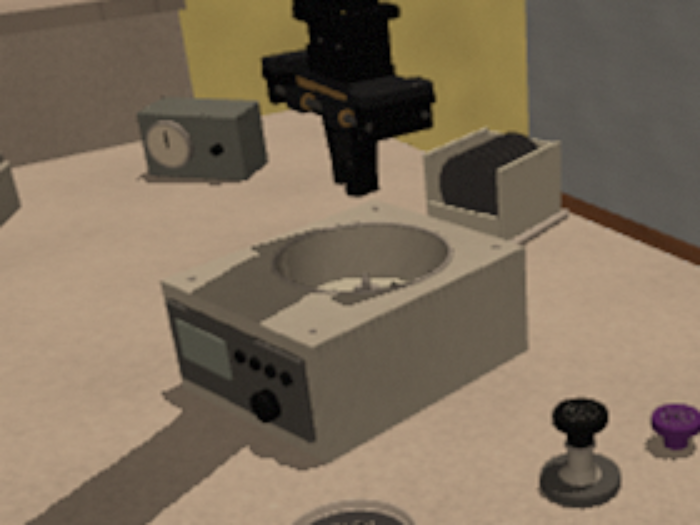

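The chuck is held (width 31 mm, disc between the fingers at about (325,315)). The bare spindle shows at (328,230). Moving to the large stand.

```bash
python3 - <<'E'
from h import *
c=load("w2");print(fonz(c,328,233,.10),fonz(c,328,228,.085))
E
python3 -m crank '[[-1,[10,-38,0],0],[-1,[20,-77,0],0],[-1,[30,-115,0],0],[-1,[40,-153,0],0],[-1,[50,-192,0],0],[-1,[60,-230,0],0],[-1,[70,-268,0],0],[-1,[80,-307,0],0],[-1,[90,-345,0],0],[-1,[100,-383,0],0],[-1,[110,-422,0],0],[-1,[120,-460,0],0]]';python3 -m crank '[[-1,[0,0,20],0],[-1,[0,0,40],0],[-1,[0,0,60],0],[-1,[0,0,60],0]]'
python3 - <<'E'
from bench import r
import cv2,pickle
c=r.camera("wrist");pickle.dump(c,open("pics/w3.pkl","wb"));cv2.imwrite("pics/w3.png",c["pixels"][:,:,::-1])
c=r.camera("side");pickle.dump(c,open("pics/s3.pkl","wb"));cv2.imwrite("pics/s3.png",cv2.resize(c["pixels"][200:400,240:480,::-1],None,fx=3,fy=3))
E
python3 go.py 462 -189 53
```

```text
[0.5777502  0.27410537 0.1       ] [0.57744984 0.27426661 0.085     ]
time: 4.72
ee_pos: [0.4599, -0.1908, 0.1904]
eef_rot: [-0.0, 1.0, 0.0, -0.001]
ft_force: [1.2, 0.8, -0.1]
width: 0.0309
time: 5.05
ee_pos: [0.4585, -0.1884, 0.127]
eef_rot: [0.0, 1.0, 0.001, -0.004]
ft_force: [-1.5, 0.9, -1.2]
width: 0.0309
pos [ 460.7 -189.   130.7] shift [-1.5 -0.  77.7] turn needed 0.0 w 30.7 F [-0.7 -0.1  0.4] t 5.15 tilt [-0.0029  0.0003] q [-0.11  0.13  0.44  1.93 -0.06  1.1   1.92]
```

View pics/w3.png

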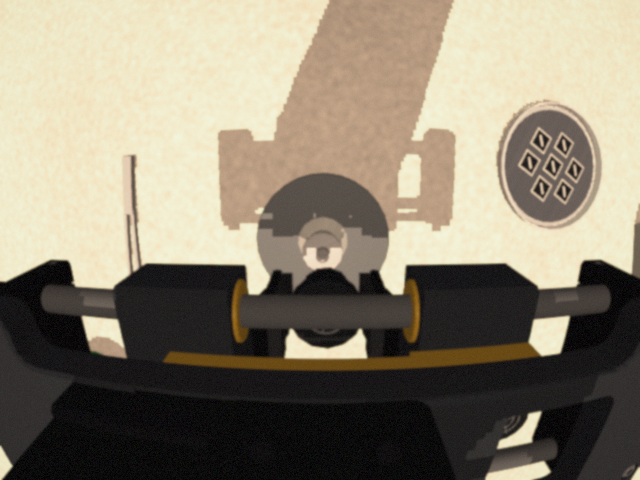

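View pics/s3.png

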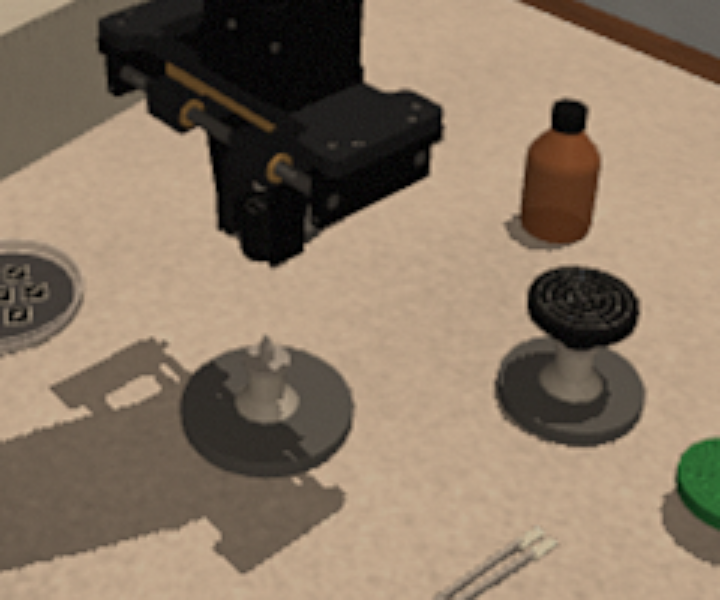

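Run:
```python
from h import *
for n,b in (("w2",(290,190,370,265)),("w3",(285,200,365,275))):
    c=load(n);u0,v0,u1,v1=b;cv2.imwrite(f"pics/{n}c.png",cv2.resize(c["pixels"][v0:v1,u0:u1,::-1],None,fx=5,fy=5,interpolation=cv2.INTER_CUBIC))
a=cv2.imread("pics/w2c.png");b=cv2.imread("pics/w3c.png");cv2.imwrite("pics/w23.png",np.hstack([a,b]))
```

```text
(no output)
```

View pics/w23.png

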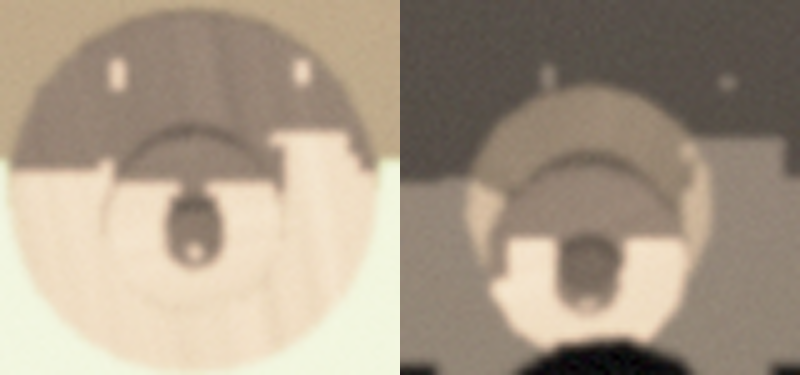

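Run:
```python
from h import *
c=load("w2");print(fonz(c,328.6,239.4,.102),fonz(c,328.6,233,.085),c["cam_to_world"])
c=load("w3");print(fonz(c,322.4,260,.062),fonz(c,323.4,250.4,.045),c["cam_to_world"][:3,3])
```

```text
[0.58195934 0.27451053 0.102     ] [0.58132488 0.27471939 0.085     ] [[ 0.00186494  0.9684949   0.2490264   0.51621039]
 [ 0.99999066 -0.00277689  0.00331081  0.27134347]
 [ 0.00389802  0.2490179  -0.96849104  0.3583207 ]
 [ 0.          0.          0.          1.        ]]
[ 0.46216689 -0.18974504  0.062     ] [ 0.4604481  -0.18915412  0.045     ] [ 0.39350543 -0.18815211  0.28975995]
```

```bash
python3 -m crank '[[-1,[-1,0,25],0],[-1,[-1,0,45],0],[-1,[-1,0,55],0],[-1,[-1,0,61],0],[-1,[-1,0,67],0],[-1,[-1,0,72],0],[-1,[-1,0,76],0],[-1,[-1,0,78],0],[-1,[-1,0,78],0]]';python3 go.py 462 -189 53
python3 - <<'E'
from bench import r
import cv2,pickle
c=r.camera("side");cv2.imwrite("pics/s4.png",cv2.resize(c["pixels"][200:400,240:480,::-1],None,fx=3,fy=3))
E
python3 go.py 462 -189 53
```

```text
time: 5.9
ee_pos: [0.4627, -0.1892, 0.0535]
eef_rot: [-0.0, 1.0, 0.0, -0.0]
ft_force: [-0.0, 0.1, -1.6]
width: 0.0311
pos [ 462.7 -189.2   53.5] shift [0.7 0.2 0.5] turn needed 0.01 w 31.1 F [-0.   0.1 -1.6] t 5.9 tilt [-0.0001  0.0001] q [-0.09  0.24  0.43  1.99 -0.12  0.94  1.97]
pos [ 462.8 -189.2   53.7] shift [0.8 0.2 0.7] turn needed 0.0 w 30.9 F [0.5 0.8 0.3] t 5.95 tilt [0.0002 0.    ] q [-0.09  0.24  0.43  1.99 -0.12  0.94  1.97]
```

View pics/s4.png

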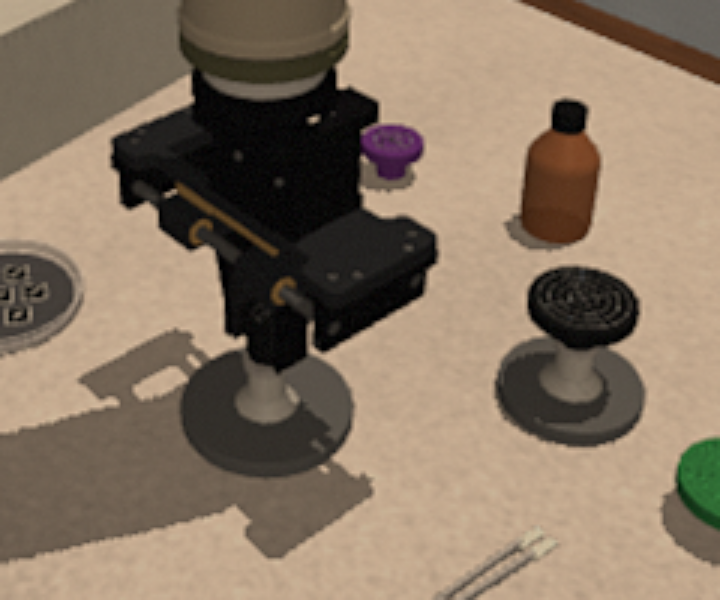

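Contact-free and the hub is over the shaft (no force, no shaft visible). Releasing and lifting.

```bash
python3 -m crank '[[-1,[0,0,1],0],[1,[0,0,1],0],[1,[0,0,1],0],[1,[0,0,1],0],[1,[0,0,1],0],[1,[0,0,1],0],[1,[0,0,1],0],[1,[0,0,-25],0],[1,[0,0,-55],0],[1,[0,0,-85],0],[1,[0,0,-115],0],[1,[0,0,-115],0]]'
python3 - <<'E'
from bench import r
import cv2,pickle
c=r.camera("side");pickle.dump(c,open("pics/s5.pkl","wb"));cv2.imwrite("pics/s5.png",cv2.resize(c["pixels"][200:400,240:480,::-1],None,fx=3,fy=3))
E
python3 go.py 611.5 -294 165
```

```text
time: 6.95
ee_pos: [0.4654, -0.1902, 0.1741]
eef_rot: [0.0, 1.0, -0.001, 0.004]
ft_force: [0.4, 0.3, 0.8]
width: 0.0862
pos [ 464.5 -189.7  171.5] shift [-147.  -104.3    7.3] turn needed 0.0 w 86.4 F [-0.2 -1.3 -0.7] t 7.0 tilt [ 0.0057 -0.0006] q [-0.13  0.09  0.45  1.88 -0.04  1.18  1.91]
```

View pics/s5.png

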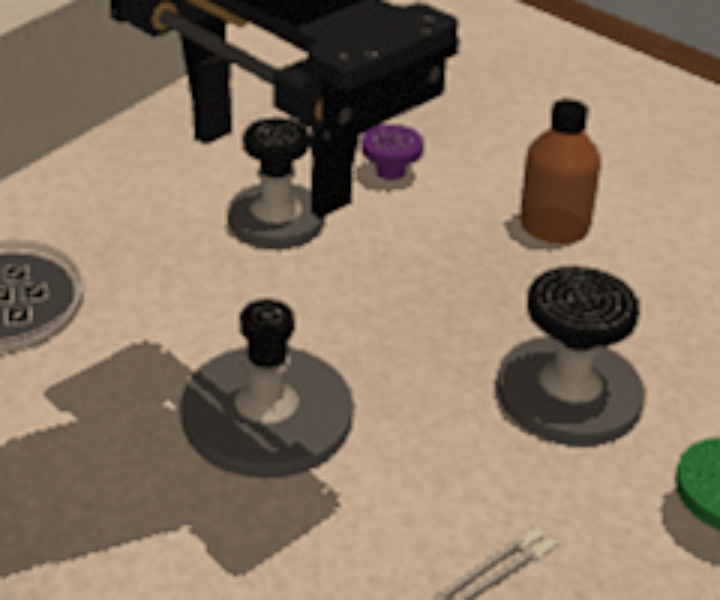

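The small chuck sits upright and seated on the wide stand at about (267,330) in the crop. Next is the wide black chuck (crop (583,305)); the green one at (715,475) stays where it is.

```bash
python3 -m crank '[[1,[-30,-21,0],0],[1,[-60,-42,0],0],[1,[-90,-63,0],0],[1,[-120,-84,0],0],[1,[-149,-105,0],0],[1,[-149,-105,0],0],[1,[-149,-105,0],0],[1,[-149,-105,0],0]]'
python3 - <<'E'
from bench import r
import cv2,pickle
c=r.camera("wrist");pickle.dump(c,open("pics/w6.pkl","wb"));cv2.imwrite("pics/w6.png",c["pixels"][:,:,::-1])
E
python3 go.py 611.5 -294 52
```

```text
time: 7.67
ee_pos: [0.6109, -0.294, 0.1672]
eef_rot: [0.0, 1.0, 0.0, -0.001]
ft_force: [-0.4, -0.1, 0.7]
width: 0.0872
pos [ 610.9 -293.7  168. ] shift [ -0.7  -0.4 116. ] turn needed -0.0 w 87.2 F [-0.3  0.7  0. ] t 7.7167 tilt [-0.0009  0.0008] q [ 0.05  0.51  0.48  1.4  -0.24  1.29  2.11]
```

View pics/w6.png

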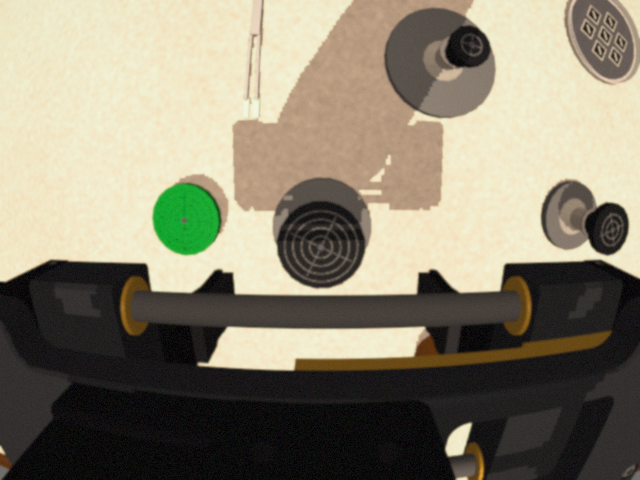

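Wrist view: wide black disc at (320,245), green look-alike at (186,218). They are clearly distinct.

Run:
```python
from h import *
c=load("w6");print(fonz(c,320.5,245,.075))
t=load("top0");print("bottle base",onz(t,399,150,.05),"green",onz(t,523,227,.03))
```

```text
[ 0.61211182 -0.29689036  0.075     ]
bottle base [ 0.73787807 -0.17767858  0.05      ] green [ 0.60023411 -0.41329004  0.03      ]
```

```bash
python3 -m crank '[[1,[-1,-1.5,30],0],[1,[-1,-1.5,60],0],[1,[-1,-1.5,85],0],[1,[-1,-1.5,105],0],[1,[-1,-1.5,115],0],[1,[-1,-1.5,115],0],[-1,[-1,-1.5,115],0],[-1,[-1,-1.5,115],0],[-1,[-1,-1.5,115],0],[-1,[-1,-1.5,115],0],[-1,[-1,-1.5,115],0],[-1,[-1,-1.5,115],0]]' 30; python3 go.py 611.6 -295 52
```

```text
time: 8.72
ee_pos: [0.6133, -0.2961, 0.0546]
eef_rot: [-0.0, 1.0, -0.0, 0.001]
ft_force: [-1.8, -1.1, 7.1]
width: 0.0631
pos [ 613.3 -296.1   54.6] shift [1.7 1.1 2.6] turn needed 0.0 w 63.1 F [-1.8 -1.1  7.1] t 8.7167 tilt [ 0.0016 -0.0006] q [ 0.07  0.61  0.45  1.5  -0.28  1.09  2.14]
```

```bash
python3 -m crank '[[-1,[0,0,0],0],[-1,[0,0,-5],0],[-1,[0,0,-12],0],[-1,[0,0,-25],0],[-1,[0,0,-55],0],[-1,[0,0,-85],0],[-1,[0,0,-115],0],[-1,[0,0,-140],0],[-1,[0,0,-140],0],[-1,[0,0,-140],0]]'
python3 - <<'E'
from bench import r
import cv2,pickle
c=r.camera("side");pickle.dump(c,open("pics/s7.pkl","wb"));cv2.imwrite("pics/s7.png",cv2.resize(c["pixels"][130:400,240:560,::-1],None,fx=2.2,fy=2.2))
E
python3 go.py 581.6 272.3 195
```

```text
time: 9.55
ee_pos: [0.6134, -0.2962, 0.1961]
eef_rot: [-0.0, 1.0, -0.001, 0.002]
ft_force: [-0.8, 0.7, -1.4]
width: 0.063
pos [ 612.8 -295.6  194.2] shift [ 31.1 567.9  -0.8] turn needed 0.01 w 62.5 F [-0.4  0.1 -1.3] t 9.6 tilt [0.0009 0.    ] q [ 0.05  0.5   0.49  1.36 -0.23  1.34  2.11]
```

View pics/s7.png

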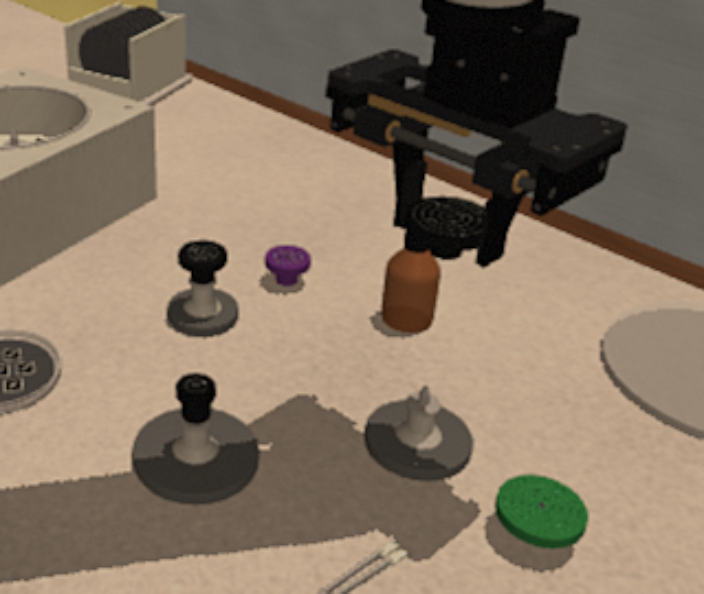

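The wide chuck is held level. Carrying it to the coater.

```bash
python3 -m crank '[[-1,[2,30,0],0],[-1,[4,70,0],0],[-1,[6,110,0],0],[-1,[8,150,0],0],[-1,[10,190,0],0],[-1,[12,230,0],0],[-1,[14,270,0],0],[-1,[16,310,0],0],[-1,[20,350,0],0],[-1,[23,390,0],0],[-1,[26,430,0],0],[-1,[29,470,0],0]]';python3 -m crank '[[-1,[1,35,0],0],[-1,[2,65,0],0],[-1,[2,90,0],0],[-1,[2,98,0],0],[-1,[2,98,0],0],[-1,[2,98,0],0]]'
python3 - <<'E'
from bench import r
import cv2,pickle
c=r.camera("wrist");pickle.dump(c,open("pics/w8.pkl","wb"));cv2.imwrite("pics/w8.png",c["pixels"][:,:,::-1])
c=r.camera("side");pickle.dump(c,open("pics/s8.pkl","wb"));cv2.imwrite("pics/s8.png",cv2.resize(c["pixels"][80:290,130:370,::-1],None,fx=2.8,fy=2.8))
E
python3 go.py 581.6 272.3 92
```

```text
time: 10.6
ee_pos: [0.5823, 0.1761, 0.1924]
eef_rot: [-0.0, 1.0, -0.0, -0.001]
ft_force: [1.3, 0.0, -1.4]
width: 0.0628
time: 11.1
ee_pos: [0.5814, 0.2712, 0.1926]
eef_rot: [0.0, 1.0, -0.001, -0.001]
ft_force: [-0.1, -1.1, -0.5]
width: 0.0634
pos [582.1 269.9 193.2] shift [  0.4   2.5 101.2] turn needed -0.14 w 63.1 F [ 0.1 -0.7 -1.8] t 11.2 tilt [-0.0003 -0.0013] q [-0.7   0.39  0.26  1.47 -0.1   1.3   1.13]
```

View pics/w8.png

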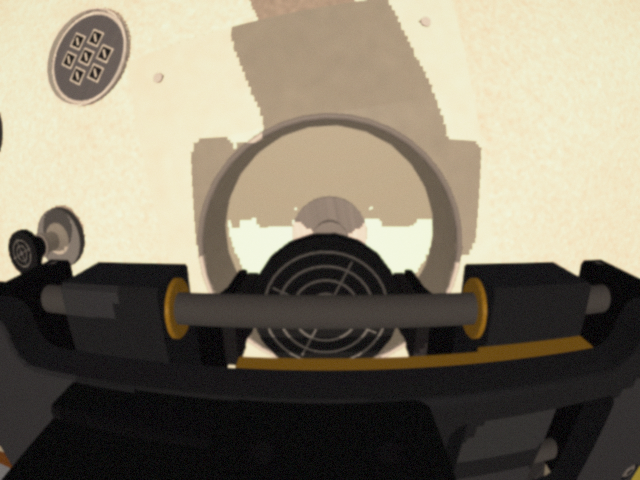

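View pics/s8.png

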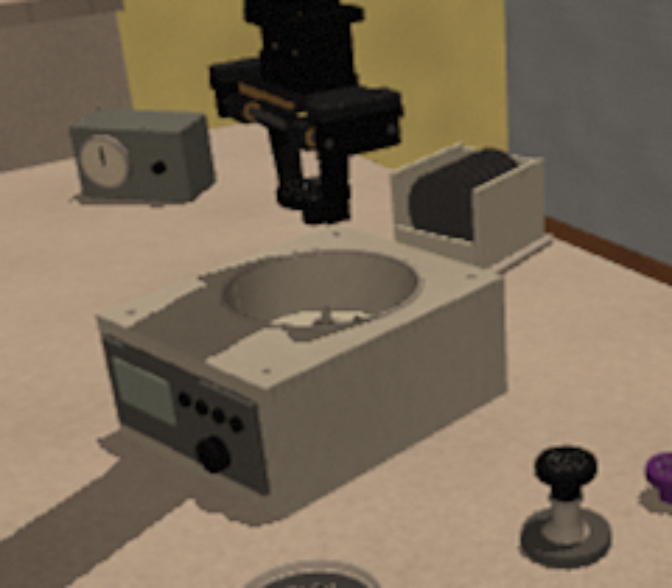

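Run:
```python
from h import *
s=load("s8");print("side tip",onz(s,246.1,190.7,.102))
cv2.imwrite("pics/s8z.png",cv2.resize(s["pixels"][175:215,215:275,::-1],None,fx=12,fy=12,interpolation=cv2.INTER_CUBIC))
w=load("w8");u0,v0,u1,v1=260,180,400,370
cv2.imwrite("pics/w8z.png",cv2.resize(w["pixels"][v0:v1,u0:u1,::-1],None,fx=3,fy=3,interpolation=cv2.INTER_CUBIC))
# disc left/right extents row 285, top edge
for p in [(327,300),(327,234),(265,298),(390,298)]: print(p,fonz(w,*p,.216))
```

```text
side tip [0.57442332 0.26119516 0.102     ]
(327, 300) [0.57513741 0.27244104 0.216     ]
(327, 234) [0.54770872 0.27245022 0.216     ]
(265, 298) [0.57445201 0.24714332 0.216     ]
(390, 298) [0.57454441 0.2981847  0.216     ]
```

View pics/s8z.png

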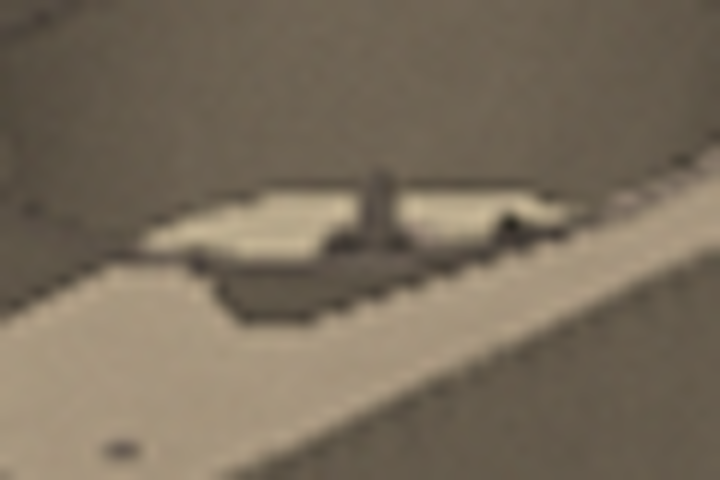

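View pics/w8z.png

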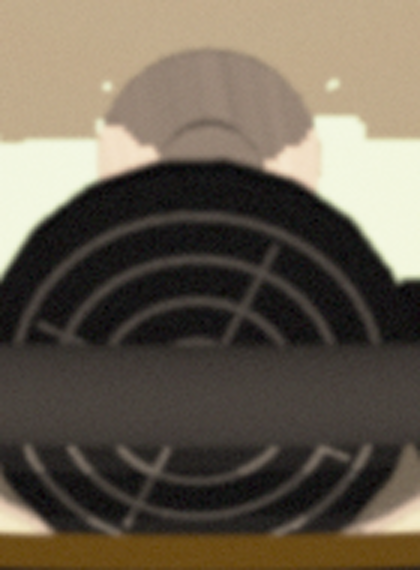

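```bash
python3 -m crank '[[-1,[-1.5,1,25],0],[-1,[-1.5,1,50],0],[-1,[-1.5,1,70],0],[-1,[-1.5,1,80],0],[-1,[-1.5,1,80],0],[-1,[-1.5,1,83],0],[-1,[-1.5,1,86],0],[-1,[-1.5,1,88],0]]';python3 go.py 583.5 271.5 94;python3 -m crank '[[-1,[0,0,2],0],[-1,[0,0,4],0],[-1,[0,0,6],0],[-1,[0,0,6],0]]';python3 go.py 583.5 271.5 94
```

```text
time: 11.87
ee_pos: [0.5839, 0.2734, 0.1067]
eef_rot: [0.0, 1.0, 0.001, 0.001]
ft_force: [-0.8, -0.2, -1.9]
width: 0.0635
pos [583.9 273.4 106.7] shift [ 0.4 -1.9 12.7] turn needed -0.01 w 63.5 F [-0.8 -0.2 -1.9] t 11.8667 tilt [0.0017 0.001 ] q [-0.69  0.46  0.24  1.56 -0.12  1.14  1.15]
time: 12.2
ee_pos: [0.583, 0.2733, 0.0992]
eef_rot: [-0.0, 1.0, -0.0, -0.0]
ft_force: [0.4, 0.5, -1.4]
width: 0.063
pos [583.  273.3  99.2] shift [-0.5 -1.8  5.2] turn needed 0.01 w 63.0 F [ 0.4  0.5 -1.4] t 12.2 tilt [-0.0003 -0.0001] q [-0.69  0.47  0.24  1.56 -0.12  1.13  1.15]
```

```bash
python3 -m crank '[[-1,[0,-1,2],0],[-1,[0,-1,4],0],[-1,[0,-1,5],0],[-1,[0,-1,5],0]]';python3 go.py 583.5 271.5 94; python3 -m crank '[[1,[0,0,0],0],[1,[0,0,0],0],[1,[0,0,0],0],[1,[0,0,0],0],[1,[0,0,0],0],[1,[0,0,-25],0],[1,[0,0,-60],0],[1,[0,0,-100],0],[1,[0,0,-100],0],[1,[0,0,-100],0]]';  python3 - <<'E'
from bench import r
import cv2,pickle
c=r.camera("wrist");pickle.dump(c,open("pics/w9.pkl","wb"));cv2.imwrite("pics/w9.png",c["pixels"][:,:,::-1])
c=r.camera("side");pickle.dump(c,open("pics/s9.pkl","wb"));cv2.imwrite("pics/s9.png",cv2.resize(c["pixels"][120:250,160:320,::-1],None,fx=4.5,fy=4.5))
E
python3 go.py 598 -40 160
```

```text
time: 12.53
ee_pos: [0.5833, 0.2722, 0.0947]
eef_rot: [0.0, 1.0, 0.0, 0.0]
ft_force: [0.4, -1.2, 0.1]
width: 0.063
pos [583.3 272.2  94.7] shift [-0.2 -0.7  0.7] turn needed -0.0 w 63.0 F [ 0.4 -1.2  0.1] t 12.5333 tilt [0.0002 0.0001] q [-0.69  0.47  0.24  1.57 -0.12  1.12  1.15]
time: 13.37
ee_pos: [0.5845, 0.2729, 0.1975]
eef_rot: [-0.0, 1.0, 0.001, 0.002]
ft_force: [0.5, 0.2, 0.0]
width: 0.0871
pos [582.9 272.3 193.9] shift [ -15.1 -312.3   34. ] turn needed 0.01 w 87.1 F [-0.3  0.2  0.2] t 13.4667 tilt [-0.0006 -0.0001] q [-0.7   0.39  0.26  1.46 -0.1   1.3   1.13]
```

View pics/w9.png

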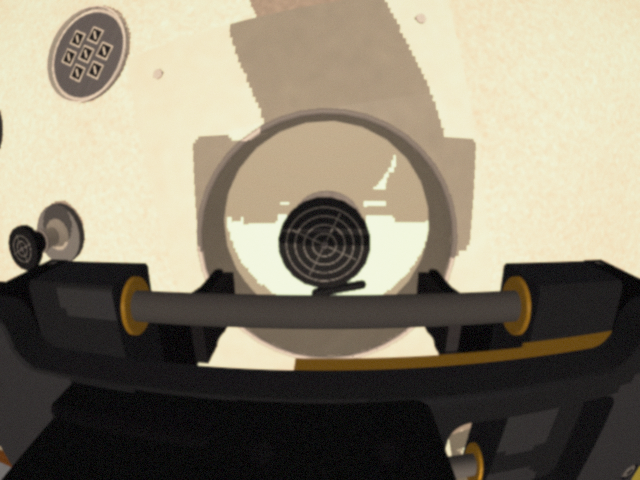

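View pics/s9.png

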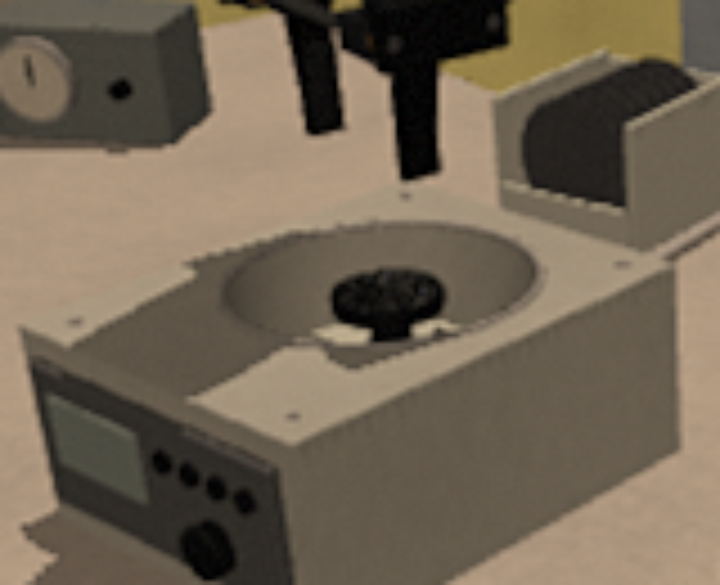

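The wide chuck sits level on the spindle, at wrist (324,242). Next is the middle black chuck on the narrow stand; the purple look-alike is nearby, off to +x.

```bash
python3 -m crank '[[1,[-2,-38,0],0],[1,[-4,-78,0],0],[1,[-6,-118,0],0],[1,[-8,-158,0],0],[1,[-10,-198,0],0],[1,[-12,-238,0],0],[1,[-14,-275,10],0],[1,[-15,-312,30],0],[1,[-15,-312,30],0],[1,[-15,-312,30],0],[1,[-15,-312,30],0]]'
python3 - <<'E'
from bench import r
import cv2,pickle
c=r.camera("wrist");pickle.dump(c,open("pics/w10.pkl","wb"));cv2.imwrite("pics/w10.png",c["pixels"][:,:,::-1])
E
python3 go.py 598 -40 53
```

```text
time: 14.38
ee_pos: [0.5976, -0.0389, 0.1634]
eef_rot: [-0.0, 1.0, 0.0, -0.001]
ft_force: [0.5, 0.5, 1.3]
width: 0.0872
pos [598.  -38.  163.9] shift [-1.000e-01 -2.100e+00  1.109e+02] turn needed 0.11 w 87.1 F [-0.   0.9  0.4] t 14.4333 tilt [-0.0011  0.0007] q [-0.34  0.32  0.4   1.63 -0.13  1.22  1.66]
```

View pics/w10.png

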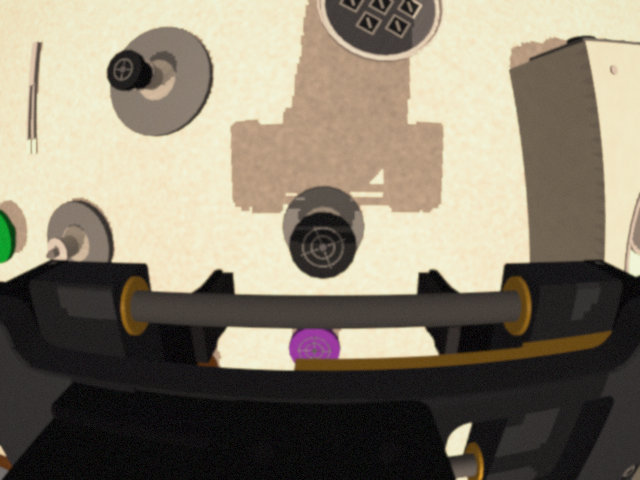

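```bash
python3 - <<'E'
from h import *
c=load("w10");print(fonz(c,322.5,245,.075))
E
python3 -m crank '[[1,[0.5,-2,30],0],[1,[0.5,-2,60],0],[1,[0.5,-2,85],0],[1,[0.5,-2,102],0],[1,[0.5,-2,111],0],[1,[0.5,-2,111],0],[-1,[0.5,-2,111],0],[-1,[0.5,-2,111],0],[-1,[0.5,-2,111],0],[-1,[0.5,-2,111],0],[-1,[0.5,-2,111],0],[-1,[0.5,-2,111],0]]' 30; python3 -m crank '[[-1,[0,0,0],0],[-1,[0,0,0],0],[-1,[0,0,0],0]]'; python3 go.py 598 -40 53
```

```text
[ 0.59784889 -0.04035881  0.075     ]
time: 15.43
ee_pos: [0.598, -0.0416, 0.054]
eef_rot: [-0.0, 1.0, 0.0, 0.0]
ft_force: [0.8, 0.1, -0.2]
width: 0.0552
time: 15.68
ee_pos: [0.5978, -0.0416, 0.0537]
eef_rot: [-0.0, 1.0, 0.0, 0.0]
ft_force: [-0.7, 1.7, 2.9]
width: 0.0469
pos [597.8 -41.6  53.7] shift [-0.2  1.6  0.7] turn needed 0.0 w 46.9 F [-0.7  1.7  2.9] t 15.6833 tilt [0.0003 0.0002] q [-0.31  0.44  0.37  1.73 -0.18  1.01  1.7 ]
```

```bash
python3 -m crank '[[-1,[0,0,-5],0],[-1,[0,0,-12],0],[-1,[0,0,-30],0],[-1,[0,0,-60],0],[-1,[0,0,-90],0],[-1,[-2,-35,-90],0],[-1,[-4,-75,-90],0],[-1,[-6,-115,-90],0],[-1,[-8,-155,-90],0],[-1,[-10,-195,-90],0],[-1,[-12,-230,-90],0],[-1,[-14,-253,-90],0]]';  python3 -m crank '[[-1,[0,0,0],0],[-1,[0,0,0],0],[-1,[0,0,0],0]]';python3 - <<'E'
from bench import r
import cv2,pickle
c=r.camera("wrist");pickle.dump(c,open("pics/w11.pkl","wb"));cv2.imwrite("pics/w11.png",c["pixels"][:,:,::-1])
c=r.camera("side");pickle.dump(c,open("pics/s11.pkl","wb"));cv2.imwrite("pics/s11.png",cv2.resize(c["pixels"][150:400,300:560,::-1],None,fx=2.4,fy=2.4))
E
python3 go.py 611.5 -294 54
```

```text
time: 16.68
ee_pos: [0.6104, -0.2995, 0.1443]
eef_rot: [0.002, 1.0, -0.001, -0.0]
ft_force: [-1.0, -0.9, -1.2]
width: 0.0471
time: 16.93
ee_pos: [0.6119, -0.2938, 0.1436]
eef_rot: [-0.0, 1.0, 0.0, 0.0]
ft_force: [0.4, 0.8, -0.6]
width: 0.047
pos [ 612.3 -292.9  143.7] shift [ 0.8 -1.2 89.7] turn needed 0.13 w 47.0 F [-0.1  0.2 -0.5] t 17.0333 tilt [0.0003 0.0009] q [ 0.05  0.53  0.47  1.42 -0.25  1.25  2.12]
```

View pics/w11.png

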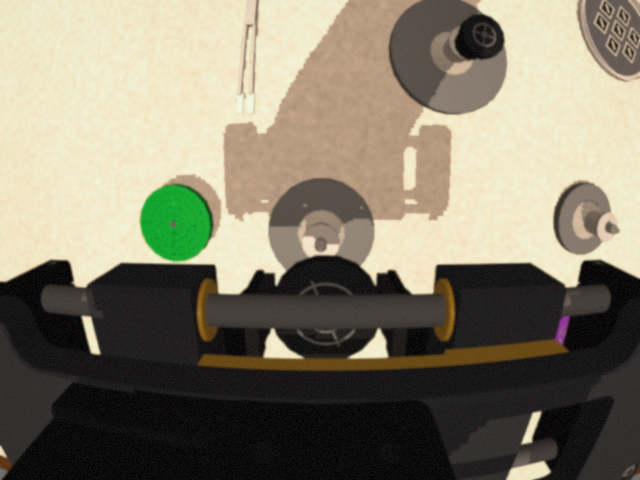

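View pics/s11.png

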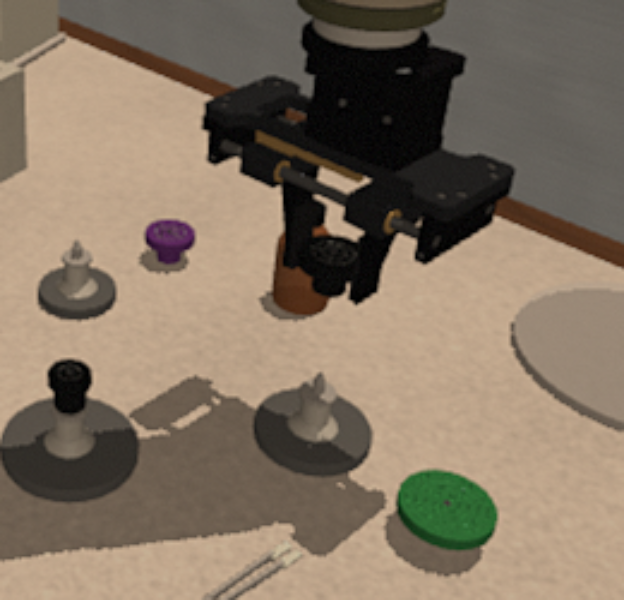

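Middle chuck held level and the medium stand is bare, with its tip at wrist (321,246). Checking the shaft position.

Run:
```python
from h import *
c=load("w11");print(fonz(c,321,247,.062))
s=load("s11");print(onz(s,300+320/2.4,150+376/2.4,.062))
w=c["pixels"][180:270,280:365,::-1];cv2.imwrite("pics/w11z.png",cv2.resize(w,None,fx=6,fy=6,interpolation=cv2.INTER_CUBIC))
```

```text
[ 0.6119596  -0.29620658  0.062     ]
[ 0.60719155 -0.30035954  0.062     ]
```

View pics/w11z.png

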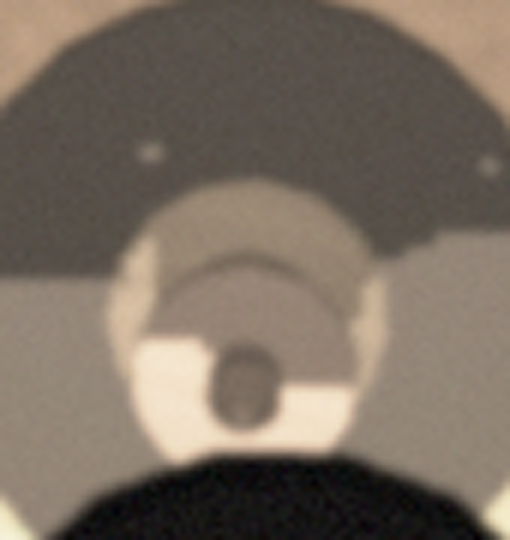

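```bash
python3 -m crank '[[-1,[0,-2,25],0],[-1,[0,-2,50],0],[-1,[0,-2,65],0],[-1,[0,-2,72],0],[-1,[0,-2,76],0],[-1,[0,-2,80],0],[-1,[0,-2,84],0],[-1,[0,-2,88],0],[-1,[0,-2,90],0],[-1,[0,-2,90],0]]';python3 go.py 612 -295 54;  python3 -m crank '[[-1,[0,0,0],0],[-1,[0,0,0],0]]'; python3 go.py 612 -295 54
```

```text
time: 17.87
ee_pos: [0.6121, -0.2967, 0.054]
eef_rot: [-0.0, 1.0, -0.0, 0.0]
ft_force: [-0.3, 0.2, -1.8]
width: 0.0468
pos [ 612.1 -296.7   54. ] shift [ 0.1  1.7 -0. ] turn needed 0.01 w 46.8 F [-0.3  0.2 -1.8] t 17.8667 tilt [ 0.0009 -0.0001] q [ 0.07  0.61  0.45  1.5  -0.28  1.09  2.15]
time: 18.03
ee_pos: [0.6119, -0.2968, 0.0538]
eef_rot: [-0.0, 1.0, -0.0, 0.0]
ft_force: [-0.2, 0.2, 0.5]
width: 0.0471
pos [ 611.9 -296.8   53.8] shift [-0.1  1.8 -0.2] turn needed 0.01 w 47.1 F [-0.2  0.2  0.5] t 18.0333 tilt [ 0.0006 -0.0001] q [ 0.07  0.61  0.45  1.5  -0.28  1.09  2.15]
```

Down to seat height with no lateral force. I'll nudge 1 mm back, release, lift and look.

```bash
python3 -m crank '[[-1,[0,1,0.5],0],[1,[0,1,0.5],0],[1,[0,1,0.5],0],[1,[0,1,0.5],0],[1,[0,1,0.5],0],[1,[0,1,0.5],0],[1,[0,1,0.5],0],[1,[0,1,-25],0],[1,[0,1,-55],0],[1,[0,1,-85],0],[1,[0,1,-110],0],[1,[0,1,-110],0]]'; python3 -m crank '[[1,[30,20,0],0],[1,[60,42,0],0],[1,[90,63,0],0],[1,[120,85,0],0],[1,[150,106,0],0],[1,[150,106,0],0],[1,[150,106,0],0],[1,[150,106,0],0]]';python3 - <<'E'
from bench import r
import cv2,pickle
c=r.camera("wrist");pickle.dump(c,open("pics/w12.pkl","wb"));cv2.imwrite("pics/w12.png",c["pixels"][:,:,::-1])
c=r.camera("side");pickle.dump(c,open("pics/s12.pkl","wb"));cv2.imwrite("pics/s12.png",cv2.resize(c["pixels"][150:400,240:520,::-1],None,fx=2.4,fy=2.4))
E
python3 go.py 462 -189 52
```

```text
time: 19.03
ee_pos: [0.6139, -0.297, 0.1697]
eef_rot: [0.0, 1.0, -0.001, 0.004]
ft_force: [1.1, -0.6, 0.6]
width: 0.0868
time: 19.7
ee_pos: [0.4623, -0.1898, 0.1639]
eef_rot: [-0.0, 1.0, 0.0, 0.001]
ft_force: [-0.1, 0.2, -0.1]
width: 0.0872
pos [ 462.5 -190.3  163.6] shift [  0.6   1.4 111.6] turn needed -0.02 w 87.2 F [-0.6  0.  -0.6] t 19.8 tilt [ 0.0004 -0.0007] q [-0.15  0.09  0.48  1.89 -0.05  1.17  1.91]
```

View pics/w12.png

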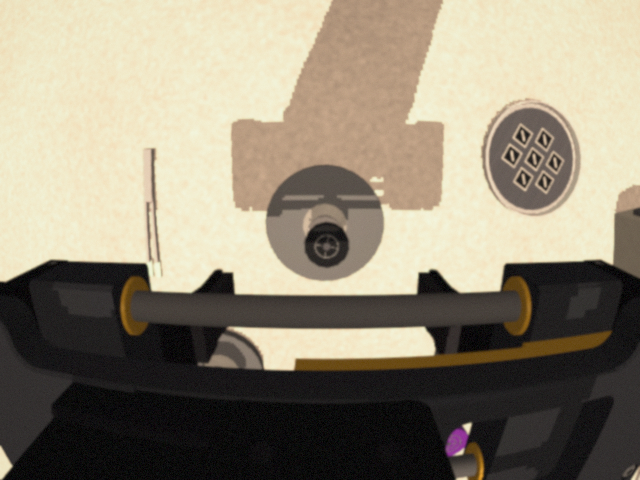

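View pics/s12.png

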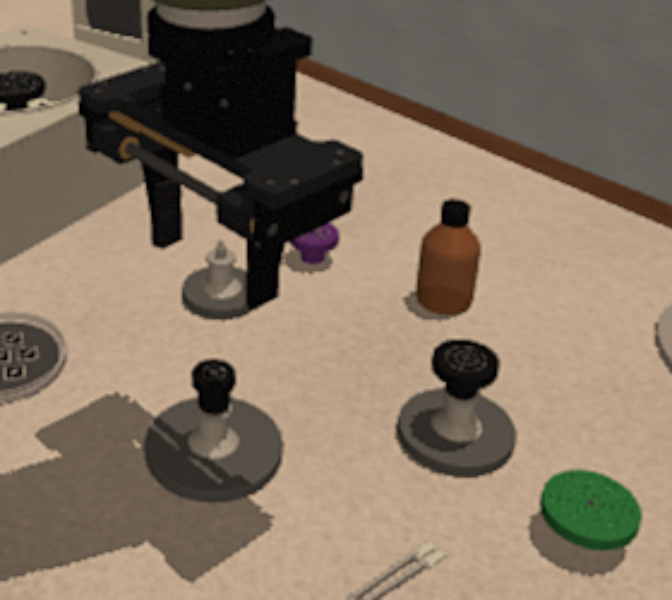

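The middle chuck is seated on the medium stand. The small chuck is at wrist (326,245), under the gripper. Grasping it.

```bash
python3 - <<'E'
from h import *
c=load("w12");print(fonz(c,326.5,245,.075))
E
python3 -m crank '[[1,[0.5,1,30],0],[1,[0.5,1,60],0],[1,[0.5,1,85],0],[1,[0.5,1,102],0],[1,[0.5,1,110],0],[-1,[0.5,1,110],0],[-1,[0.5,1,110],0],[-1,[0.5,1,110],0],[-1,[0.5,1,110],0],[-1,[0.5,1,110],0],[-1,[0.5,1,110],0],[-1,[0.5,1,110],0]]' 25; python3 -m crank '[[-1,[0,0,0],0],[-1,[0,0,0],0],[-1,[0,0,0],0],[-1,[0,0,0],0],[-1,[0,0,0],0],[-1,[0,0,0],0]]'; python3 go.py 462 -189 53
```

```text
[ 0.46295484 -0.18842151  0.075     ]
time: 20.8
ee_pos: [0.4615, -0.1887, 0.0539]
eef_rot: [-0.0, 1.0, 0.0, 0.0]
ft_force: [0.7, -0.1, -0.7]
width: 0.0479
time: 21.3
ee_pos: [0.4613, -0.1886, 0.0536]
eef_rot: [-0.0, 1.0, 0.0, 0.0]
ft_force: [-0.2, 0.4, 1.7]
width: 0.0308
pos [ 461.3 -188.6   53.6] shift [-0.7 -0.4  0.6] turn needed 0.01 w 30.8 F [-0.2  0.4  1.7] t 21.3 tilt [0.0001 0.0001] q [-0.12  0.24  0.47  2.   -0.13  0.93  1.98]
```

```bash
python3 -m crank '[[-1,[0,0,-5],0],[-1,[0,0,-12],0],[-1,[0,0,-30],0],[-1,[0,0,-60],0],[-1,[0,0,-90],0],[-1,[-25,27,-90],0],[-1,[-52,56,-90],0],[-1,[-79,85,-90],0],[-1,[-106,115,-90],0],[-1,[-125,135,-90],0],[-1,[-137,148,-90],0],[-1,[-137,148,-90],0]]';  python3 -m crank '[[-1,[0,0,0],0],[-1,[0,0,0],0],[-1,[0,0,0],0]]';python3 - <<'E'
from bench import r
import cv2,pickle
from h import *
c=r.camera("wrist");pickle.dump(c,open("pics/w13.pkl","wb"));cv2.imwrite("pics/w13.png",c["pixels"][:,:,::-1])
w=c["pixels"][180:280,270:380,::-1];cv2.imwrite("pics/w13z.png",cv2.resize(w,None,fx=5,fy=5,interpolation=cv2.INTER_CUBIC))
c=r.camera("side");pickle.dump(c,open("pics/s13.pkl","wb"));cv2.imwrite("pics/s13.png",cv2.resize(c["pixels"][150:400,240:520,::-1],None,fx=2.4,fy=2.4))
E
python3 go.py 598 -40 53
```

```text
time: 22.3
ee_pos: [0.6002, -0.036, 0.1436]
eef_rot: [-0.003, 1.0, 0.001, 0.0]
ft_force: [-0.7, 0.8, -1.2]
width: 0.0311
time: 22.55
ee_pos: [0.5976, -0.0421, 0.1439]
eef_rot: [0.001, 1.0, -0.0, 0.0]
ft_force: [-0.9, -0.1, -0.5]
width: 0.031
pos [597.7 -41.8 143.9] shift [-0.2  1.8 90.9] turn needed -0.09 w 31.2 F [ 0.1  0.1 -0.2] t 22.65 tilt [0.0002 0.    ] q [-0.31  0.34  0.38  1.65 -0.13  1.18  1.66]
```

View pics/w13z.png

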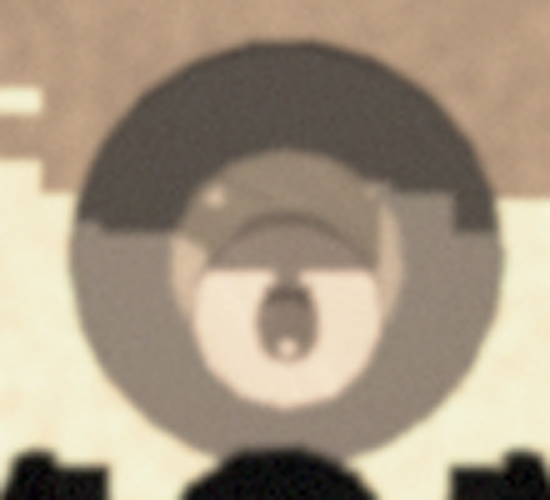

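View pics/s13.png

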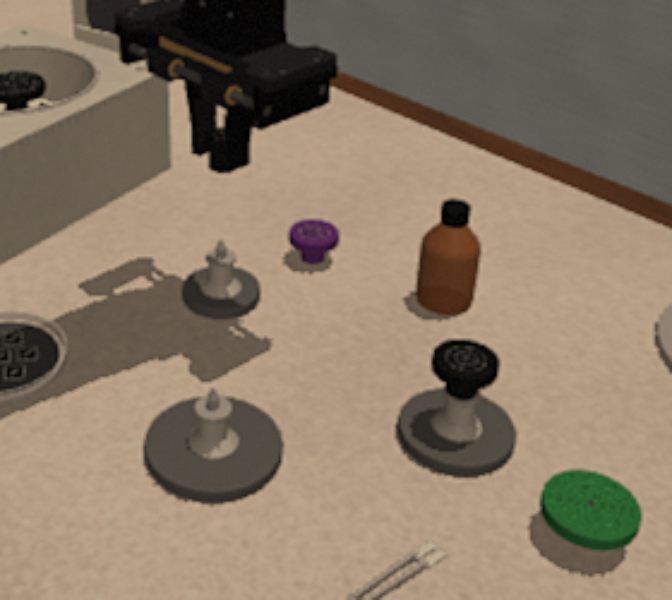

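```bash
python3 - <<'E'
from h import *
c=load("w13");print(fonz(c,327.4,248.5,.062))
E
python3 -m crank '[[-1,[0,1.5,25],0],[-1,[0,1.5,50],0],[-1,[0,1.5,65],0],[-1,[0,1.5,72],0],[-1,[0,1.5,76],0],[-1,[0,1.5,80],0],[-1,[0,1.5,84],0],[-1,[0,1.5,88],0],[-1,[0,1.5,90],0],[-1,[0,1.5,90],0]]';  python3 -m crank '[[-1,[0,0,0],0],[-1,[0,0,0],0]]'; python3 go.py 598 -40 53
```

```text
[ 0.59877944 -0.04022861  0.062     ]
time: 23.48
ee_pos: [0.5985, -0.0391, 0.0538]
eef_rot: [-0.0, 1.0, 0.0, 0.0]
ft_force: [-0.2, 0.7, -0.4]
width: 0.0309
time: 23.65
ee_pos: [0.5983, -0.0391, 0.0537]
eef_rot: [-0.0, 1.0, 0.0, 0.0]
ft_force: [0.2, 0.8, -0.4]
width: 0.0308
pos [598.3 -39.1  53.7] shift [ 0.3 -0.9  0.7] turn needed 0.01 w 30.8 F [ 0.2  0.8 -0.4] t 23.65 tilt [0.0003 0.0001] q [-0.29  0.44  0.35  1.73 -0.17  1.01  1.69]
```

Release, rise, then retreat to the -x side for a final look.

```bash
python3 -m crank '[[-1,[0,-0.5,0.5],0],[1,[0,-0.5,0.5],0],[1,[0,-0.5,0.5],0],[1,[0,-0.5,0.5],0],[1,[0,-0.5,0.5],0],[1,[0,-0.5,0.5],0],[1,[0,-0.5,0.5],0],[1,[0,-0.5,-25],0],[1,[0,-0.5,-55],0],[1,[0,-0.5,-90],0],[1,[0,-0.5,-125],0],[1,[0,-0.5,-140],0]]'; python3 -m crank '[[1,[35,0,0],0],[1,[70,0,0],0],[1,[105,0,0],0],[1,[130,0,0],0],[1,[150,0,0],0],[1,[150,0,0],0],[1,[150,0,0],0],[1,[150,0,0],0]]';python3 - <<'E'
from bench import r
import cv2,pickle
for n in("top","side"):
    c=r.camera(n);pickle.dump(c,open(f"pics/{n}F.pkl","wb"));cv2.imwrite(f"pics/{n}F.png",c["pixels"][:,:,::-1])
E
python3 go.py 598 -40 53
cat > fin.py <<'E'
from h import *
s=load("sideF");o=s["pixels"][:,:,::-1].copy();t=load("topF");o2=t["pixels"][:,:,::-1].copy()
T=np.linspace(0,2*np.pi,60)
for (x,y,z,R) in [(.5816,.2715,.115,.032),(.598,-.040,.075,.016),(.6118,-.2942,.075,.024)]:
  for c,im in((s,o),(t,o2)):
    q=np.array([proj(c,(x+R*np.cos(a),y+R*np.sin(a),z)) for a in T])
    cv2.polylines(im,[np.round(q*16).astype(int)],True,(0,0,255),1,cv2.LINE_AA,4)
cv2.imwrite("pics/sF.png",cv2.resize(o[150:370,200:490],(780,590),interpolation=cv2.INTER_CUBIC))
cv2.imwrite("pics/tF.png",cv2.resize(o2[150:300,70:520],None,fx=1.75,fy=1.75,interpolation=cv2.INTER_CUBIC))
E
python3 fin.py
```

```text
time: 24.65
ee_pos: [0.5998, -0.04, 0.1985]
eef_rot: [0.0, 1.0, 0.0, 0.003]
ft_force: [0.5, -0.6, 0.6]
width: 0.0856
time: 25.32
ee_pos: [0.4488, -0.0396, 0.1938]
eef_rot: [-0.0, 1.0, 0.0, 0.0]
ft_force: [-0.3, 0.5, 0.6]
width: 0.0869
pos [448.9 -39.7 193.5] shift [-149.1   -0.3  140.5] turn needed 0.01 w 87.2 F [-0.3  0.7  0.5] t 25.4167 tilt [ 0.     -0.0002] q [-0.38 -0.05  0.36  1.96  0.02  1.24  1.54]
```

View pics/sF.png

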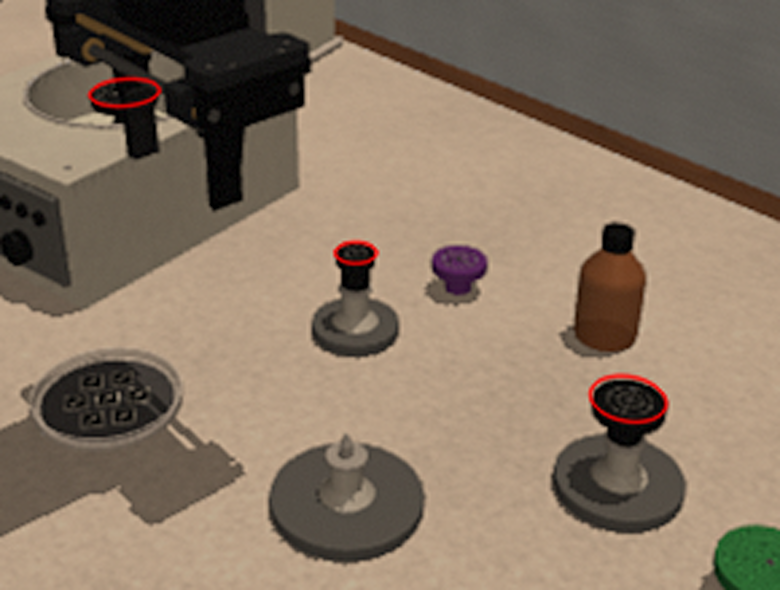

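View pics/topF.png

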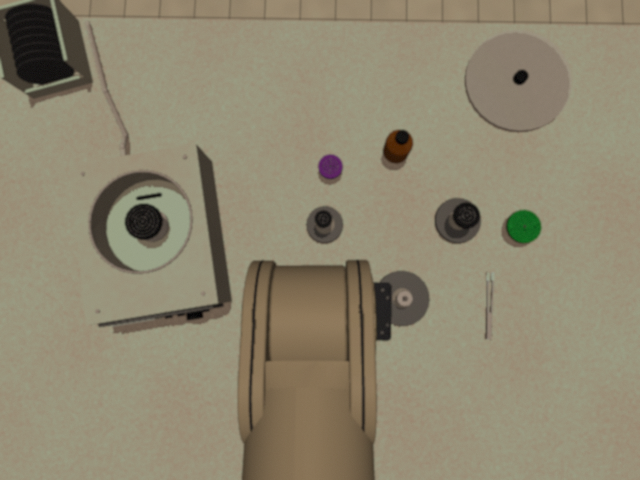

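View pics/sideF.png

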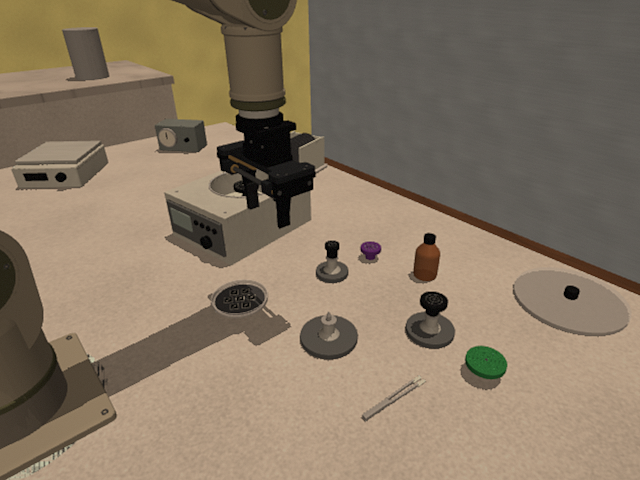

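All three discs match the rings predicted for a seated chuck, to about 1 px. Dish (238,298), bottle (427,260), tweezers (393,398) and both look-alikes have not moved, and the gripper is clear. Handing in.

```bash
python3 -c "
from bench import r
print(r.close_job())"
```

```text
the job is handed in; nothing more can be done
None
```

The coater now carries the widest chuck, and the other two are back on their own stands. I parked the narrowest on the widest stand, moved the widest to the spindle, moved the middle one to the middle stand, then moved the narrowest to the narrowest stand. The job was handed in at about 25 s; the hand-in gives no verdict.

- **Seating:** in the last side view, all three discs lined up to about 1 px with the rings predicted for seated, upright chucks, and the last top view looked consistent. Force readings stayed at a few newtons throughout.
- **Bystanders:** the dish, bottle, tweezers and the green and purple look-alikes showed no movement, and the gripper was open and clear of everything.
- **Disagreement:** the wrist camera put the spindle about 3 mm off in y compared with the top and side cameras. I aimed between the values, and the chuck went down over the shaft without any contact force.

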